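# Take up and lock a tractor brake rod

## Task

Take up the adjusting rod of this brake: turn the hexagonal sleeve in the middle of the rod, its top going away from the robot, until the brake lining is fully home on the drum and the sleeve turns no further. Then swing the long steel keeper over and press it right down on the sleeve so that it cannot work loose, and leave the tools and other things lying about where they are.

Things in the scene. Friction and masses are not known exactly. Their poses are not given: they have to be found in the camera images.
- rig: Fixed brake rig across in front of the robot: dark steel plate, y -345 to +255 mm, 110 wide, 10 thick. Origin on the table under the sleeve; y along the rod (robot's left at yaw 0), x away from the robot, z up. Rod axis at x 0, height 165. At +y, y 160 to 235, the green anchor bracket, 190 high, 90 wide; at -y the shoe arm's bracket, y -215 to -155, 130 high, the arm's top at 185, then the drum.
- sleeve (a joint): Hexagonal steel turnbuckle sleeve of the rod. Value: turn in rad about the rig's +y; it grows as the top goes away from the robot (rig +x) and both threaded rods draw in, 8 mm a turn each. 0 to 3.14; starts at 0.4 to 1.2; at 3.14 the lining is home and the sleeve stops. At 0 one pair of flats is upright, facing along the rig's x; flats repeat every 60 deg. Friction 0.12 N m, stays put.
- sleeve_mid (a point): Middle of the sleeve, on its axis, 165 mm above the table; turns with it, y along its axis (rig y). Hexagon 36 mm across flats, 76 long, then a round collar of diameter 33, 14 long, at each end, then 16 mm rods. Shifts only 1.3 mm per rad along the rod as it is turned. Nothing stands above it while the keeper is open.
- keeper (a joint): Keeper: bright steel channel, open below, hinged across the rod (axis along rig x) at rig y +95, height 192 mm. Value in rad: 0 folded down level over the sleeve, pointing to -y, cheeks beside the flats, its stop; 1.57 upright; up to 2.4 leaning outward to +y. Starts open at 1.95 to 2.35, where it leaves the sleeve free. Friction 0.28 N m keeps it where it is left, no spring.
- keeper_tip (a point): Middle of the rolled lip (10 mm thick, 26 wide) at the keeper's free end, 150 mm from its hinge; y of this frame runs from the tip to the hinge, z is the keeper's outer side (up when folded down). From hinge to 123 mm out the keeper's back is 46 mm wide, 4 thick, then a tongue 26 wide; two cheeks stand 36 mm off its inner side, from 51 to 123 mm out.
- lining_face (a point): Middle of the working face of the grey lining on the green brake shoe, low on the shoe arm (pivoted at rig y -185, height 115 mm). It nears drum_face, by 2.8 mm per rad, as the sleeve is turned.
- drum_face (a point): Point of the steel drum's rim (diameter 96, 44 wide, axis along rig x at y -268, height 63 mm) on which the middle of the lining comes to lie; nearly no distance between them when home.
- strap: Bystander: flat steel strap 150 x 22 x 6 mm with two holes, on the base plate under the rod and along it. Origin under its centre.
- wrench: Bystander: open-ended spanner 180 mm long, flat on the table on the robot's side of the rig.
- jar: Bystander: glass jar with steel cap, diameter 72, 85 mm high, on the robot's side of the rig near the keeper. Origin under its centre.
- old_shoe: Bystander: worn green brake shoe with grey lining, about 100 x 75 x 36 mm, lying on its side on the robot's side of the rig near the drum.
- hammer: Bystander: hammer 260 mm long lying beyond the rig.
- brush: Bystander: brush 190 mm long lying beyond the rig, near the drum.
- oil_can: Bystander: grey spray can, diameter 66, 150 mm high, beyond the rig near the keeper. Origin under its centre.
- mug: Bystander: white mug, diameter 82, 92 mm high, near the robot on its left. Origin under its centre.

How it is judged:
On the way, in this order (a step that is already met when the one before it is completed fails the run):
1. the sleeve is turned home (2.94 rad or more), the keeper still open (value of joint sleeve above 2.94 rad and value of joint keeper above 0.5 rad), for 0.2 s.
2. the keeper is folded right down over the sleeve (value of joint keeper below 0.08 rad and value of joint sleeve above 2.94 rad), for 0.2 s.
At the end, for the whole second after the job is handed in: The sleeve rests within 0.2 rad of its end (3.14, lining home on the drum) and the keeper lies within 0.08 rad of fully down, both still and released; no bystander moved more than 30 mm or tipped (all of step 2 and velocity of joint sleeve between -0.1 and 0.1 rad/s and velocity of joint keeper between -0.1 and 0.1 rad/s); the robot touches nothing.
It fails at once if a bystander is pushed more than 30 mm from its place (distance of any of strap, wrench, jar, old_shoe, hammer, brush, oil_can, mug from where it was at the start of the episode above 0.03 m).
It fails at once if the jar, the can or the mug is tipped (angle between any of jar, oil_can, mug's own z axis and vertical above 0.5 rad).
It also fails if it takes over 67 s, if anything falls off the work surface, if the arm or the gripper's body presses on something with over 40 N, if the wrist force passes 120 N, or if a joint passes its speed limit or range.

## Robot

A 6-joint arm with a two-finger parallel gripper is mounted at the origin on the work surface. World frame = base frame: x ahead of the robot, y to its left, z up, the work surface at z = 0. Lengths are in m, angles in rad, forces in N, time in s.
With the tool pointing down it reaches from about 0.35 to 0.975 m from the base axis. Payload 4.9 kg.
Tool frame: the origin (TCP) lies between the finger pads; the fingertips stand 22 mm ahead of it and the grasp point (between the pads) lies 3 mm ahead of it; z points along the fingers, y is the line along which they close (so a half turn about z gives the same grasp; the last joint's range is limited). The gripper opens to 85 mm and grips with 20 to 120 N. Pads are 22 mm wide; open, the fingers measure 114 mm over their backs; the gripper's body (76 mm by 85 mm) begins 54 mm behind the grasp point. The pads swing forward as they close: fully open they stand 13 mm farther back than shut.
Start: joints at [-1.255, 0.053, 1.613, -0, 1.476, -0.119], TCP at [0.263, -0.567, 0.253] pointing down, gripper open.
Joint ranges: [-3.01, 3.01], [-1.01, 2.22], [0.06, 2.58], [-1.02, 4.17], [0.09, 2.62], [-3.14, 3.14]. Speed limits (rad/s): [2.57, 2.57, 3.14, 3.14, 3.14, 3.14].

## Interface

Orientations are given as a unit quaternion [w, x, y, z].
In Python, from plant import state, grab_frame, get_calibration, job_done, recognise, regions_of gives the robot as it stands.
- The arm moves only by the tool apply_moves, never from a script. Its argument "targets" is a list of rows, each an object with "translation": the shift along the tool's x, y, z normalised to -1 to 1, where 1 is 100 mm, a list of three; "twist": the turn about the tool's z normalised to -1 to 1, where 1 is 0.1 rad; "hand": the opening, from 0 (shut) to 1 (fully open). A call has 1 to 8 rows; each row shifts and turns the commanded pose from where the row before left it, along the tool's axes as they then stand; what a row does not reach is not made up. A row lasts 1/10 s, in which the tool goes at most 50 mm and 8.59 degrees, less where a joint would pass 70% of its speed; a pose out of reach is approached as far as the arm can. A call with a number of a shift or a turn outside -1 to 1 is refused whole. A call with a gripper value outside its range is refused whole. The fingers move at their own pace and stop on an object; the grip force is fixed at half the most. Time passes only in rows, so rows that do not move let the fingers close. It gives the time, the measured TCP pose, the force, the opening and the grip force at its end, in the units of the state.
- state(): the state, without advancing time (a new reading comes with each control period).
- grab_frame(name): name is "side" or "top" or "wrist"; returns the picture (480x640x3 uint8, red, green, blue); there is no depth.
- get_calibration(name): a dict with "camera_matrix" (3x3 intrinsics, pixels), "pose" (4x4, takes a point from camera to world coordinates). Camera axes: x right, y up, looking along -z (the intrinsics and any distortion apply to the point x, -y, -z); pixel columns grow to the right and rows downward; lengths in m; the calibration is good to about 2 mm. The wrist camera is an equidistant fisheye: a pixel r from the principal point sees the ray r / f radians off the axis. A picture is of the moment at which its call begins: read the wrist's pose just before it. get_calibration takes no time and is no camera call; for the wrist camera it gives the pose at the moment of the call.
- job_done(): hands the job in; it is judged then, once.
Trained networks look in the newest picture that a camera, given by its name, has taken for a name from the list of things; names that differ only in an ending like _2 or _b are one class to them, and where a whole thing is asked for, a point or a joint stands for the part that bears it (a point fixed in the world has none). Each returns a list of dicts, best first, with "score" (0 to 1); they miss things now and then, are a little off and sometimes report something else, mostly with a low value. They report only what shows in the picture. A call takes as long as a camera call.
- recognise(camera, query): "point" ([x, y, z] in m, in world coordinates, good to about 4 mm: the middle of the surface that is visible of it).
- regions_of(camera, query): "pixels" (480x640 bool, what is visible of it).
The state is a dict: "time": time; "joint_pos": joint angles; "joint_vel": joint speeds; "joint_efforts": joint torques, N m; "tool_pos": TCP position; "tool_rot": TCP orientation; "contact_force": force on the tool from outside, world axes, zero at the start; "ft_torque": the same for the moment, N m; "gripper_width": opening from 0.0 (shut) to 1.0 (fully open); "grasp_force": force on a finger pad.
Only numpy, scipy, OpenCV 4.12 (cv2) and the standard library are available. Lean on these libraries where they do the work, as an engineer would, in place of code of your own. Each camera call takes 0.05 s, during which the arm holds its last target. There are 200 camera calls.

## Working session

There is one attempt and no reset: what is moved stays moved. The work goes in short steps, Python scripts to look and compute and a tool call to move; the robot and the scene stay as the last step left them, time stands still between calls to the robot, and variables do not carry over. Pictures are saved under pics/ and viewed, at most 10 in all, crops included, and the job is handed in when it is done.

Besides the shell and the picture viewer there is one more tool, called by a JSON object that holds its "api" and its "payload". apply_moves: Moves the arm, as the interface text tells. Its arguments: {"type":"object","properties":{"targets":{"type":"array"}},"required":["targets"]}

```bash
ls; mkdir -p pics
python3 - <<'E'
from plant import *
import cv2,numpy as np
print(state())
for c in ("top","side"):
    im=grab_frame(c); cv2.imwrite(f"pics/{c}0.png",im[:,:,::-1])
    k=get_calibration(c); print(c,k["camera_matrix"],np.round(k["pose"],3))
    for q in ["rig","sleeve_mid","sleeve","keeper","keeper_tip","lining_face","drum_face","strap","jar","oil_can","mug","wrench","old_shoe","hammer","brush"]:
        r=recognise(c,q); print(q,[(np.round(a["point"],3).tolist(),round(a["score"],2)) for a in r[:2]])
E
```

```text
pics
{'time': 0.0, 'joint_pos': array([-1.25499331e+00,  5.33253989e-02,  1.61430213e+00,  8.69187225e-06,
        1.47600279e+00, -1.18981665e-01]), 'joint_vel': array([ 2.97855894e-04, -9.76620959e-04,  6.19560914e-04, -7.78662997e-04,
        1.43349169e-03, -9.98152621e-05]), 'joint_efforts': array([ 2.42085189e-04, -3.93680799e+01, -3.70175171e+01, -1.46939415e-04,
        7.18542491e-03,  1.49207196e-06]), 'tool_pos': array([ 0.26309012, -0.56628708,  0.25207763]), 'tool_rot': array([-1.01432435e-03,  9.76462782e-01,  2.15683560e-01, -9.57968057e-05]), 'contact_force': array([ 0.39965007, -0.57526568,  0.27076018]), 'ft_torque': array([-0.00350513, -0.03132216, -0.02262539]), 'grasp_force': 0.0, 'gripper_width': 0.9966746503176304}
top [[554.04324154   0.         313.07695813]
 [  0.         554.04324154 244.87322099]
 [  0.           0.           1.        ]] [[ 0.025  0.995 -0.094  0.429]
 [-0.999  0.027  0.021  0.072]
 [ 0.023  0.094  0.995  1.189]
 [ 0.     0.     0.     1.   ]]
rig [([0.565, -0.022, 0.019], 0.93)]
sleeve_mid [([0.571, 0.01, 0.182], 0.96)]
sleeve [([0.573, 
[... 858 characters left out ...]
34  0.773  1.222]
 [ 0.     0.     0.     1.   ]]
rig [([0.565, 0.076, 0.017], 0.66), ([0.423, -0.224, 0.025], 0.64)]
sleeve_mid [([0.569, 0.01, 0.184], 0.62)]
sleeve [([0.566, 0.01, 0.182], 0.66)]
keeper [([0.594, 0.144, 0.284], 0.59)]
keeper_tip [([0.589, 0.146, 0.287], 0.7)]
lining_face [([0.542, -0.179, 0.085], 0.74)]
drum_face [([0.568, 0.078, 0.02], 0.87), ([0.565, 0.008, 0.18], 0.57)]
strap [([0.57, -0.007, 0.019], 0.62)]
jar [([0.474, 0.24, 0.077], 0.64), ([0.567, 0.008, 0.177], 0.5)]
oil_can [([0.729, 0.279, 0.12], 0.7)]
mug [([0.33, 0.39, 0.052], 0.83)]
wrench [([0.456, -0.004, 0.008], 0.58)]
old_shoe [([0.423, -0.227, 0.023], 0.73)]
hammer []
brush [([0.638, -0.232, 0.018], 0.86)]
```

View pics/top0.png

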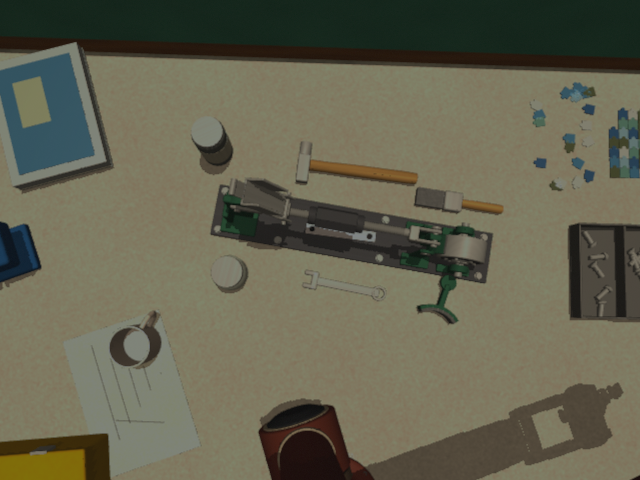

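View pics/side0.png

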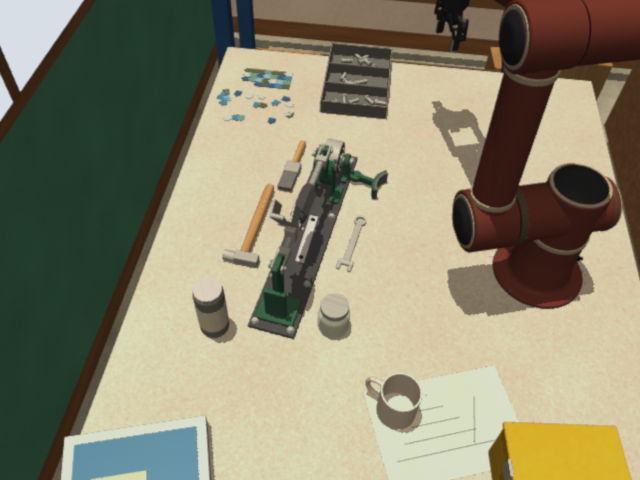

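The top view shows the rig running from the green bracket at (237,215) to the drum at (465,247). The dark sleeve is at (335,218) and the open keeper at (262,197). In the side view the arm is clear of the rig. Next I'll measure the rig pose from the plate edges.

```bash
cat > h.py <<'E'
import numpy as np,cv2
from plant import *
def proj(c,P):
    k=get_calibration(c);K=k["camera_matrix"];T=np.linalg.inv(k["pose"])
    P=np.atleast_2d(P);q=P@T[:3,:3].T+T[:3,3]
    return np.c_[K[0,0]*q[:,0]/-q[:,2]+K[0,2],K[1,1]*-q[:,1]/-q[:,2]+K[1,2]]
def unproj(c,uv,z):
    k=get_calibration(c);K=k["camera_matrix"];T=k["pose"]
    uv=np.atleast_2d(uv).astype(float)
    d=np.c_[(uv[:,0]-K[0,2])/K[0,0],-(uv[:,1]-K[1,2])/K[1,1],-np.ones(len(uv))]@T[:3,:3].T
    return T[:3,3]+d*((z-T[2,3])/d[:,2])[:,None]
def rigw(p,pose): # rig (m) -> world
    x,y,a=pose;p=np.atleast_2d(p);c,s=np.cos(a),np.sin(a)
    return np.c_[x+c*p[:,0]-s*p[:,1],y+s*p[:,0]+c*p[:,1],p[:,2]]
E
python3 - <<'E'
from h import *
im=grab_frame("top")
m=regions_of("top","rig")[0]["pixels"].astype(np.uint8)
s=regions_of("top","sleeve")[0]["pixels"]
k=regions_of("top","keeper")[0]["pixels"]
ys,xs=np.nonzero(s);P=unproj("top",np.c_[xs,ys],.178)[:,:2]
c=P.mean(0);ev=np.linalg.eigh(np.cov((P-c).T))[1][:,1];print("sleeve",c,np.arctan2(-ev[0],ev[1])if ev[1]>0 else np.arctan2(ev[0],-ev[1]))
# plate: project to z=.01, rectangle
ys,xs=np.nonzero(m);P=unproj("top",np.c_[xs,ys],.01)[:,:2].astype(np.float32)
print("rig rect",cv2.minAreaRect(P))
b=im[165:300,195:510][:,:,::-1].copy();b=cv2.resize(b,None,fx=2.5,fy=2.5,interpolation=cv2.INTER_CUBIC)
b=np.clip(b.astype(float)*1.6,0,255).astype(np.uint8)
cv2.imwrite("pics/crop1.png",b)
E
```

```text
sleeve [0.57351187 0.01027161] -0.14552389129476756
rig rect ((0.5812726020812988, -0.03741297125816345), (0.6012659072875977, 0.14025075733661652), 81.3477783203125)
```

View pics/crop1.png

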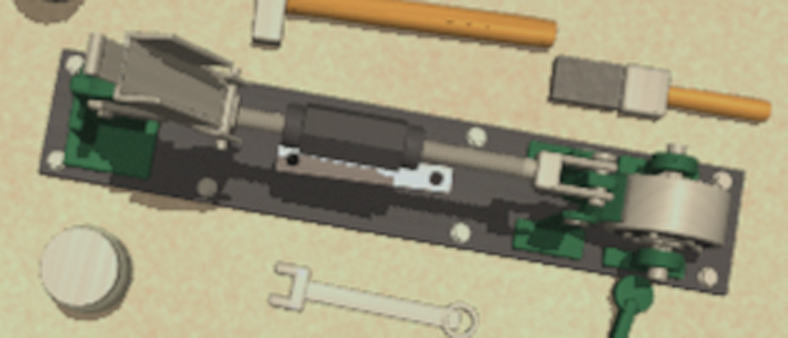

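The crop shows the plate corners at (63,50), (40,173), (726,294) and (744,170). The sleeve spans about (300,130) to (410,140), and the keeper is open with its channel mouth upward at (175,80).

Run:
```python
from h import *
from scipy.optimize import least_squares as ls
uv=np.array([(63,50),(40,173),(726,294),(744,170)])/2.5+[195,165]-0.3
C=np.array([(.055,.255,.01),(-.055,.255,.01),(-.055,-.345,.01),(.055,-.345,.01)])
r=ls(lambda p:(proj("top",rigw(C,p))-uv).ravel(),[.57,.01,-.148]);print("pose",r.x,r.fun)
p=r.x
print("sleeve axis at .165",rigw([0,0,.165],p))
# keeper fit: sweep angle, compare convex hull of projected keeper outline with mask in both cameras
for c in("top","side"):
    grab_frame(c);R=regions_of(c,"keeper");
    m=R[0]["pixels"]
    for kv in np.arange(1.85,2.45,.05):
        def kp(u,w,x): # u along, w outer normal
            return [x,.095-u*np.cos(kv)+w*np.sin(kv),.192+u*np.sin(kv)+w*np.cos(kv)]
        b=np.zeros((480,640),np.uint8)
        L=[[kp(u,0,x) for u,x in((0,-.023),(0,.023),(.123,.023),(.123,-.023))],[kp(u,0,x) for u,x in((.12,-.013),(.12,.013),(.155,.013),(.155,-.013))]]
        L+=[[kp(.051,0,x),kp(.123,0,x),kp(.123,-.036,x),kp(.051,-.036,x)] for x in(-.022,.022)]
        for q in L: cv2.fillPoly(b,[np.round(proj(c,rigw(q,p))).astype(np.int32)],1)
        print(c,round(kv,2),round((m&(b>0)).sum()/(m|(b>0)).sum(),3),end="; ")
    print()
```

```text
pose [ 0.57449365  0.00893984 -0.14746224] [-0.6764843  -0.58591635 -1.18324453  0.2410682   0.93555631  0.46613621
  0.95704646 -0.22469171]
sleeve axis at .165 [[0.57449365 0.00893984 0.165     ]]
top 1.85 0.465; top 1.9 0.557; top 1.95 0.624; top 2.0 0.717; top 2.05 0.791; top 2.1 0.85; top 2.15 0.873; top 2.2 0.822; top 2.25 0.746; top 2.3 0.703; top 2.35 0.659; top 2.4 0.628; top 2.45 0.603; 
side 1.85 0.329; side 1.9 0.382; side 1.95 0.421; side 2.0 0.484; side 2.05 0.577; side 2.1 0.665; side 2.15 0.778; side 2.2 0.652; side 2.25 0.473; side 2.3 0.359; side 2.35 0.26; side 2.4 0.195; side 2.45 0.121;
```

{"api": "apply_moves", "payload": {"targets": [{"translation": [0, 0, 0], "twist": 0.97, "hand": 0}, {"translation": [0, 0, 0], "twist": 0.97, "hand": 0}, {"translation": [0, 0, 0], "twist": 0.97, "hand": 0}, {"translation": [0, 0, 0], "twist": 0.97, "hand": 0}, {"translation": [0, 0, 0], "twist": 0.97, "hand": 0}, {"translation": [0, 0, 0], "twist": 0.97, "hand": 0}, {"translation": [0.12, -0.45, 0], "twist": 0, "hand": 0}, {"translation": [0.12, -0.45, 0], "twist": 0, "hand": 0}]}}

```text
time: 2.8
tool_pos: [0.3001, -0.4809, 0.253]
tool_rot: [-0.0, 0.997, -0.075, 0.0]
contact_force: [0.8, 1.1, -0.5]
gripper_width: 0.001
grasp_force: 0.0
```

{"api": "apply_moves", "payload": {"targets": [{"translation": [0.12, -0.45, 0], "twist": 0, "hand": 0}, {"translation": [0.12, -0.45, 0], "twist": 0, "hand": 0}, {"translation": [0.12, -0.45, 0], "twist": 0, "hand": 0}, {"translation": [0.12, -0.45, 0], "twist": 0, "hand": 0}, {"translation": [0.12, -0.45, 0], "twist": 0, "hand": 0}, {"translation": [0.12, -0.45, 0], "twist": 0, "hand": 0}, {"translation": [0.12, -0.45, 0], "twist": 0, "hand": 0}, {"translation": [0.12, -0.45, 0], "twist": 0, "hand": 0}]}}

```text
time: 3.6
tool_pos: [0.4484, -0.1375, 0.2537]
tool_rot: [0.0, 0.997, -0.074, 0.001]
contact_force: [0.2, -0.7, 0.1]
gripper_width: 0.002
grasp_force: 0.0
```

```bash
cat >> h.py <<'E'
PO=np.array([0.5745,0.0089,-0.1475])
def rep():
    s=state();t=s["tool_pos"];x,y,a=PO;c,n=np.cos(a),np.sin(a);d=t[:2]-[x,y]
    w,X,Y,Z=s["tool_rot"];yaw=np.arctan2(2*(X*Y+w*Z),1-2*(Y*Y+Z*Z))
    f=s["contact_force"]
    print("t %.2f TCP rig x %.1f y %.1f z %.1f mm yawerr %.3f F rig %.1f %.1f %.1f grip %.2f"%(s["time"],1e3*(c*d[0]+n*d[1]),1e3*(-n*d[0]+c*d[1]),1e3*t[2],yaw-a,c*f[0]+n*f[1],-n*f[0]+c*f[1],f[2],s["gripper_width"]))
E
python3 -c "
from h import *
rep()"
```

```text
t 3.60 TCP rig x -103.2 y -163.4 z 253.7 mm yawerr 0.000 F rig 0.3 -0.6 0.1 grip 0.00
```

{"api": "apply_moves", "payload": {"targets": [{"translation": [0.27, -0.39, 0], "twist": 0, "hand": 0}, {"translation": [0.27, -0.39, 0], "twist": 0, "hand": 0}, {"translation": [0.25, -0.4, 0], "twist": 0, "hand": 0}, {"translation": [0.24, -0.4, 0], "twist": 0, "hand": 0}, {"translation": [0, 0, 0.15], "twist": 0, "hand": 0}, {"translation": [0, 0, 0.15], "twist": 0, "hand": 0}, {"translation": [0, 0, 0.07], "twist": 0, "hand": 0}, {"translation": [0, 0, 0], "twist": 0, "hand": 0}]}}

```text
time: 4.4
tool_pos: [0.5713, 0.001, 0.2139]
tool_rot: [-0.0, 0.997, -0.074, -0.002]
contact_force: [-1.0, 0.6, 0.3]
gripper_width: -0.003
grasp_force: 0.0
```

```bash
python3 -c "
from h import *
rep()
im=grab_frame('side');cv2.imwrite('pics/s1.png',cv2.resize(im[130:330,200:420][:,:,::-1],None,fx=3,fy=3,interpolation=cv2.INTER_CUBIC))
im=grab_frame('wrist');cv2.imwrite('pics/w1.png',im[:,:,::-1])
"
```

```text
t 4.40 TCP rig x -2.0 y -8.2 z 213.9 mm yawerr -0.001 F rig -1.1 0.4 0.3 grip -0.00
```

View pics/s1.png

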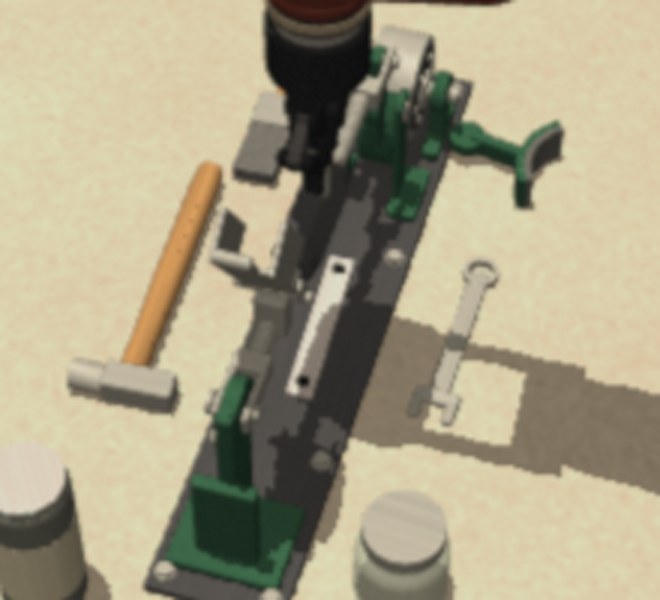

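View pics/w1.png

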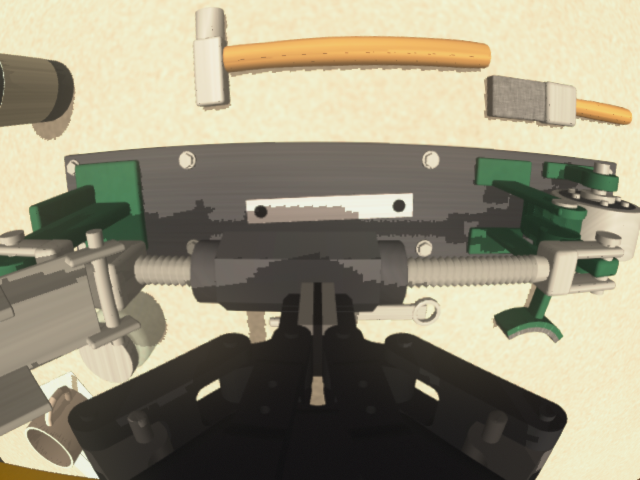

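The side crop shows the gripper over the sleeve, with the keeper still open. The wrist view shows the closed fingertips at (318,300) over the sleeve at (300,270), and the strap at (330,207). Next I'll probe downward for the fingertip height.

{"api": "apply_moves", "payload": {"targets": [{"translation": [0, 0, 0.02], "twist": 0, "hand": 0}, {"translation": [0, 0, 0.02], "twist": 0, "hand": 0}, {"translation": [0, 0, 0.01], "twist": 0, "hand": 0}]}}

```text
time: 4.8
tool_pos: [0.5731, 0.0016, 0.2116]
tool_rot: [0.0, 0.997, -0.074, 0.0]
contact_force: [0.0, -0.7, -0.3]
gripper_width: -0.0
grasp_force: 0.0
```

{"api": "apply_moves", "payload": {"targets": [{"translation": [0, 0, 0.015], "twist": 0, "hand": 0}, {"translation": [0, 0, 0], "twist": 0, "hand": 0}]}}

```text
time: 5.0
tool_pos: [0.5729, 0.0019, 0.2096]
tool_rot: [-0.0, 0.997, -0.074, -0.0]
contact_force: [-0.2, -0.4, 0.8]
gripper_width: 0.003
grasp_force: 0.0
```

{"api": "apply_moves", "payload": {"targets": [{"translation": [0, 0, 0.015], "twist": 0, "hand": 0}, {"translation": [0, 0, 0], "twist": 0, "hand": 0}]}}

```text
time: 5.2
tool_pos: [0.5729, 0.0019, 0.2081]
tool_rot: [-0.0, 0.997, -0.073, -0.0]
contact_force: [0.0, 0.8, 0.1]
gripper_width: -0.002
grasp_force: 0.0
```

{"api": "apply_moves", "payload": {"targets": [{"translation": [0, 0, 0.015], "twist": 0, "hand": 0}, {"translation": [0, 0, 0], "twist": 0, "hand": 0}]}}

```text
time: 5.4
tool_pos: [0.573, 0.0019, 0.2066]
tool_rot: [-0.0, 0.997, -0.074, -0.0]
contact_force: [-0.6, 0.5, -0.3]
gripper_width: 0.003
grasp_force: 0.0
```

{"api": "apply_moves", "payload": {"targets": [{"translation": [0, 0, 0.015], "twist": 0, "hand": 0}, {"translation": [0, 0, 0], "twist": 0, "hand": 0}]}}

```text
time: 5.6
tool_pos: [0.5731, 0.0019, 0.2063]
tool_rot: [0.0, 0.997, -0.074, 0.0]
contact_force: [-2.3, 0.1, 4.6]
gripper_width: 0.001
grasp_force: 2.1
```

{"api": "apply_moves", "payload": {"targets": [{"translation": [0, 0, -0.06], "twist": 0, "hand": 0}, {"translation": [-0.15, 0, 0], "twist": 0, "hand": 0}, {"translation": [0, 0, 0.05], "twist": 0, "hand": 0}, {"translation": [0, 0, 0.04], "twist": 0, "hand": 0}, {"translation": [0, 0, 0], "twist": 0, "hand": 0}]}}

```text
time: 6.1
tool_pos: [0.5585, 0.0041, 0.2056]
tool_rot: [0.0, 0.997, -0.073, 0.0]
contact_force: [-9.8, 0.4, 14.9]
gripper_width: 0.002
grasp_force: 8.5
```

{"api": "apply_moves", "payload": {"targets": [{"translation": [0.04, 0, 0], "twist": 0, "hand": 0}, {"translation": [0.04, 0, 0], "twist": 0, "hand": 0}, {"translation": [0.04, 0, 0], "twist": 0, "hand": 0}]}}

```text
time: 6.4
tool_pos: [0.5715, 0.0028, 0.2061]
tool_rot: [-0.001, 0.997, -0.073, 0.002]
contact_force: [-5.1, 3.3, 11.0]
gripper_width: -0.002
grasp_force: 6.7
```

```bash
python3 -c "
from h import *
rep()
im=grab_frame('wrist');cv2.imwrite('pics/w2.png',im[200:400,150:450,::-1])
"
```

```text
t 6.40 TCP rig x -2.1 y -6.5 z 206.1 mm yawerr 0.001 F rig -5.6 2.5 11.0 grip -0.00
```

View pics/w2.png

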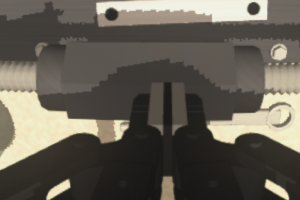

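The wrist crop shows the fingertips at (167,100) on the sleeve top. The drag force matches the sleeve's rolling friction, so I'll continue the stroke.

{"api": "apply_moves", "payload": {"targets": [{"translation": [0.04, 0, 0.02], "twist": 0, "hand": 0}, {"translation": [0.04, 0, 0], "twist": 0, "hand": 0}]}}

```text
time: 6.65
tool_pos: [0.5787, 0.002, 0.2048]
tool_rot: [-0.001, 0.997, -0.073, 0.0]
contact_force: [-9.9, 4.9, 20.1]
gripper_width: -0.001
grasp_force: 9.1
```

{"api": "apply_moves", "payload": {"targets": [{"translation": [0.04, 0, 0], "twist": 0, "hand": 0}, {"translation": [0.04, 0, 0], "twist": 0, "hand": 0}]}}

```text
time: 6.85
tool_pos: [0.5872, 0.0002, 0.2035]
tool_rot: [-0.0, 0.997, -0.073, 0.001]
contact_force: [-3.5, 0.4, 10.0]
gripper_width: 0.002
grasp_force: 4.4
```

```bash
python3 -c "
from h import *
rep()
"
```

```text
t 6.85 TCP rig x 13.9 y -6.8 z 203.5 mm yawerr 0.001 F rig -3.5 -0.1 10.0 grip 0.00
```

{"api": "apply_moves", "payload": {"targets": [{"translation": [0, 0, -0.12], "twist": 0, "hand": 0}, {"translation": [-0.3, 0, 0], "twist": 0, "hand": 0}, {"translation": [0, 0, 0.06], "twist": 0, "hand": 0}, {"translation": [0, 0, 0.05], "twist": 0, "hand": 0}, {"translation": [0, 0, 0.0], "twist": 0, "hand": 0}]}}

```text
time: 7.35
tool_pos: [0.5561, 0.0043, 0.2029]
tool_rot: [0.0, 0.997, -0.074, -0.001]
contact_force: [-7.6, 0.7, 10.8]
gripper_width: -0.004
grasp_force: 6.8
```

{"api": "apply_moves", "payload": {"targets": [{"translation": [0.04, 0, 0], "twist": 0, "hand": 0}, {"translation": [0.04, 0, 0], "twist": 0, "hand": 0}, {"translation": [0.03, 0, 0], "twist": 0, "hand": 0}]}}

```text
time: 7.65
tool_pos: [0.5682, 0.0032, 0.205]
tool_rot: [-0.001, 0.997, -0.073, 0.001]
contact_force: [-6.8, 2.9, 13.6]
gripper_width: 0.003
grasp_force: 7.5
```

{"api": "apply_moves", "payload": {"targets": [{"translation": [0.04, 0, 0], "twist": 0, "hand": 0}, {"translation": [0.04, 0, 0], "twist": 0, "hand": 0}]}}

```text
time: 7.85
tool_pos: [0.5754, 0.0021, 0.2047]
tool_rot: [-0.001, 0.997, -0.073, -0.001]
contact_force: [-10.3, 2.4, 16.8]
gripper_width: -0.001
grasp_force: 8.2
```

{"api": "apply_moves", "payload": {"targets": [{"translation": [0.04, 0, 0], "twist": 0, "hand": 0}, {"translation": [0.04, 0, 0], "twist": 0, "hand": 0}, {"translation": [0.04, 0, 0], "twist": 0, "hand": 0}]}}

```text
time: 8.15
tool_pos: [0.5881, -0.0002, 0.2035]
tool_rot: [-0.0, 0.997, -0.073, 0.001]
contact_force: [-3.4, 0.4, 9.0]
gripper_width: -0.003
grasp_force: 3.7
```

{"api": "apply_moves", "payload": {"targets": [{"translation": [0, 0, -0.13], "twist": 0, "hand": 0}, {"translation": [-0.3, 0, 0], "twist": 0, "hand": 0}, {"translation": [0, 0, 0], "twist": 0, "hand": 0}]}}

```text
time: 8.45
tool_pos: [0.5557, 0.0045, 0.2137]
tool_rot: [-0.0, 0.997, -0.073, -0.001]
contact_force: [-0.1, -1.0, -0.3]
gripper_width: -0.001
grasp_force: 0.0
```

Run:
```python
from h import *
rep()
k=get_calibration('wrist');im=grab_frame('wrist')
K=k["camera_matrix"];T=np.linalg.inv(k["pose"]);print(k.keys(),np.round(K,1).tolist(),np.round(k["pose"],3).tolist())
def pf(P):
    q=np.atleast_2d(P)@T[:3,:3].T+T[:3,3];v=np.c_[q[:,0],-q[:,1],-q[:,2]]
    r=np.hypot(v[:,0],v[:,1]);th=np.arctan2(r,v[:,2]);return np.c_[K[0,0]*th*v[:,0]/r+K[0,2],K[1,1]*th*v[:,1]/r+K[1,2]]
f=2.5;x0,y0=180,200
b=np.clip(im[y0:y0+160,x0:x0+250,::-1].astype(float)*2.2,0,255).astype(np.uint8);b=cv2.resize(b,None,fx=3,fy=3,interpolation=cv2.INTER_CUBIC)
# tick marks: edges of hex for angles of top corner offset, at y=.034
for a,col in zip((0,15,30,45),((0,0,255),(0,255,0),(255,0,0),(0,255,255))):
    for m in range(6):
        g=np.radians(a+60*m)  # corner angle from up toward +x
        if np.cos(g)<.2 : continue
        pp=pf(rigw([[.0208*np.sin(g),y,.165+.0208*np.cos(g)] for y in(.03+a*.0003,.034+a*.0003)],PO))
        pp=((pp-[x0,y0])*3).astype(int);cv2.line(b,tuple(map(int,pp[0])),tuple(map(int,pp[1])),col,1)
cv2.imwrite('pics/w3.png',b)
```

```text
t 8.45 TCP rig x -17.9 y -7.1 z 213.7 mm yawerr 0.001 F rig 0.0 -1.0 -0.3 grip -0.00
dict_keys(['camera_matrix', 'pose']) [[371.6, 0.0, 317.2], [0.0, 371.6, 231.8], [0.0, 0.0, 1.0]] [[-0.147, 0.945, 0.293, 0.632], [-0.989, -0.14, -0.044, -0.007], [-0.0, -0.296, 0.955, 0.332], [0.0, 0.0, 0.0, 1.0]]
```

View pics/w3.png

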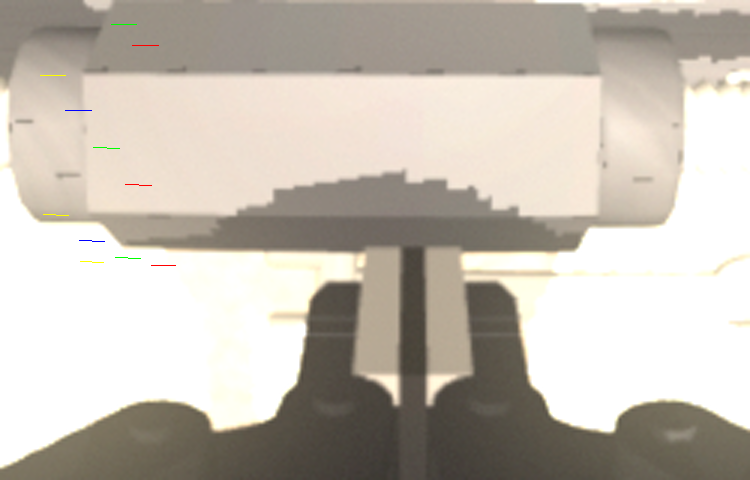

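The wrist crop shows sleeve edges at rows 73, 215 and 248. These match a top corner at about 45° (mod 60), so the sleeve is near 1.83 or 2.88 rad. I'll make another stroke.

{"api": "apply_moves", "payload": {"targets": [{"translation": [0, 0, 0.07], "twist": 0, "hand": 0}, {"translation": [0, 0, 0.06], "twist": 0, "hand": 0}, {"translation": [0, 0, 0.0], "twist": 0, "hand": 0}]}}

```text
time: 8.8
tool_pos: [0.5583, 0.004, 0.2053]
tool_rot: [0.0, 0.997, -0.074, 0.001]
contact_force: [-9.1, 0.3, 17.4]
gripper_width: 0.002
grasp_force: 9.5
```

{"api": "apply_moves", "payload": {"targets": [{"translation": [0.04, 0, 0], "twist": 0, "hand": 0}, {"translation": [0.04, 0, 0], "twist": 0, "hand": 0}]}}

```text
time: 9.0
tool_pos: [0.566, 0.0031, 0.2065]
tool_rot: [-0.0, 0.997, -0.073, 0.0]
contact_force: [-21.3, 2.8, 25.3]
gripper_width: -0.003
grasp_force: 17.2
```

{"api": "apply_moves", "payload": {"targets": [{"translation": [0.04, 0, 0], "twist": 0, "hand": 0}, {"translation": [0.04, 0, 0], "twist": 0, "hand": 0}]}}

```text
time: 9.2
tool_pos: [0.5729, 0.0021, 0.2069]
tool_rot: [0.0, 0.997, -0.073, -0.001]
contact_force: [-7.8, 2.1, 17.3]
gripper_width: 0.0
grasp_force: 8.6
```

{"api": "apply_moves", "payload": {"targets": [{"translation": [0.04, 0, 0], "twist": 0, "hand": 0}, {"translation": [0.04, 0, 0], "twist": 0, "hand": 0}]}}

```text
time: 9.4
tool_pos: [0.581, 0.0009, 0.2066]
tool_rot: [-0.0, 0.997, -0.073, -0.001]
contact_force: [-15.5, 1.3, 25.2]
gripper_width: -0.0
grasp_force: 12.5
```

{"api": "apply_moves", "payload": {"targets": [{"translation": [0, 0, -0.13], "twist": 0, "hand": 0}, {"translation": [-0.25, 0, 0], "twist": 0, "hand": 0}, {"translation": [0, 0, 0], "twist": 0, "hand": 0}]}}

```text
time: 9.7
tool_pos: [0.5554, 0.0046, 0.2137]
tool_rot: [-0.0, 0.997, -0.073, -0.0]
contact_force: [0.5, 0.5, -0.7]
gripper_width: -0.002
grasp_force: 0.0
```

```bash
cat >> h.py <<'E'
def hexfit():
    k=get_calibration('wrist');im=grab_frame('wrist');K=k["camera_matrix"];T=np.linalg.inv(k["pose"])
    g=np.abs(cv2.Sobel(cv2.GaussianBlur(cv2.cvtColor(im,cv2.COLOR_RGB2GRAY),(0,0),1).astype(np.float32),cv2.CV_32F,0,1))
    def pf(P):
        q=np.atleast_2d(P)@T[:3,:3].T+T[:3,3];v=np.c_[q[:,0],-q[:,1],-q[:,2]]
        r=np.hypot(v[:,0],v[:,1]);th=np.arctan2(r,v[:,2]);return np.c_[K[0,0]*th*v[:,0]/r+K[0,2],K[1,1]*th*v[:,1]/r+K[1,2]]
    res=[]
    for a in range(0,60,3):
        s=0
        for m in range(-1,2):
            q=np.radians(a+60*m)
            if not -1.1<q<1.3: continue
            Y=np.r_[np.linspace(.02,.034,15),np.linspace(-.034,-.025,15)]
            p=pf(rigw(np.c_[.0208*np.sin(q)+0*Y,Y,.165+.0208*np.cos(q)+0*Y],PO))
            s+=np.median(g[np.round(p[:,1]).astype(int),np.round(p[:,0]).astype(int)])
        res.append((round(float(s)),a))
    print(sorted(res)[::-1][:6]);return im
E
python3 - <<'E'
from h import *
rep()
im=hexfit()
cv2.imwrite('pics/w4.png',cv2.resize(np.clip(im[200:360,180:430,::-1].astype(float)*2.2,0,255).astype(np.uint8),None,fx=3,fy=3,interpolation=cv2.INTER_CUBIC))
E
```

```text
t 9.70 TCP rig x -18.3 y -7.1 z 213.7 mm yawerr 0.000 F rig 0.4 0.6 -0.7 grip -0.00
[(183, 21), (148, 6), (146, 18), (137, 24), (120, 9), (102, 0)]
```

View pics/w4.png

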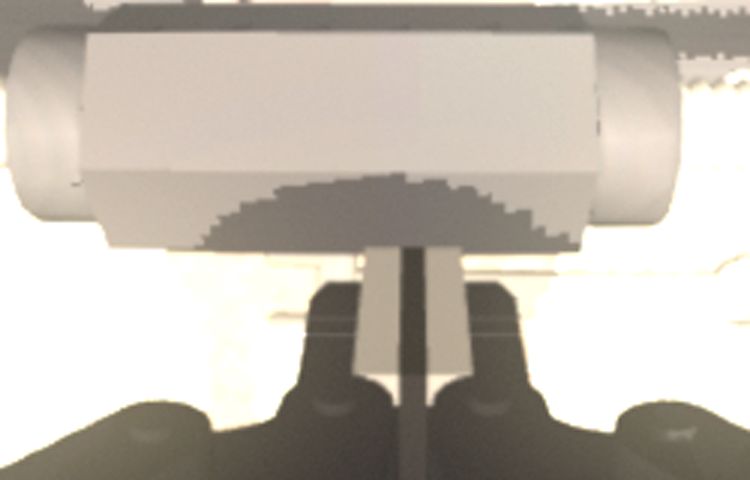

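The crop shows the edges now at rows 33, 172 and 248. That is close to the 0° (mod 60) pattern, and the drag force jumped, so the sleeve looks to be at its stop. I'll verify with a side push on the upper half of the upright flat.

{"api": "apply_moves", "payload": {"targets": [{"translation": [-0.24, 0, 0], "twist": 0, "hand": 0}, {"translation": [0, 0, 0.12], "twist": 0, "hand": 0}, {"translation": [0, 0, 0.09], "twist": 0, "hand": 0}, {"translation": [0.08, 0, 0], "twist": 0, "hand": 0}, {"translation": [0.03, 0, 0], "twist": 0, "hand": 0}, {"translation": [0, 0, 0], "twist": 0, "hand": 0}]}}

```text
time: 10.35
tool_pos: [0.5444, 0.006, 0.1933]
tool_rot: [0.0, 0.997, -0.074, -0.0]
contact_force: [0.0, 0.6, -0.2]
gripper_width: 0.005
grasp_force: 0.0
```

{"api": "apply_moves", "payload": {"targets": [{"translation": [0.02, 0, 0], "twist": 0, "hand": 0}, {"translation": [0.02, 0, 0], "twist": 0, "hand": 0}, {"translation": [0, 0, 0], "twist": 0, "hand": 0}]}}

```text
time: 10.65
tool_pos: [0.5452, 0.006, 0.1933]
tool_rot: [-0.0, 0.997, -0.073, -0.004]
contact_force: [-10.5, 1.7, 5.4]
gripper_width: -0.001
grasp_force: 5.5
```

```bash
python3 -c "
from h import *
rep()"
```

```text
t 10.65 TCP rig x -28.6 y -7.2 z 193.3 mm yawerr 0.001 F rig -10.6 0.1 5.4 grip -0.00
```

{"api": "apply_moves", "payload": {"targets": [{"translation": [0.02, 0, 0], "twist": 0, "hand": 0}, {"translation": [0.02, 0, 0], "twist": 0, "hand": 0}, {"translation": [0, 0, 0], "twist": 0, "hand": 0}]}}

```text
time: 10.95
tool_pos: [0.5458, 0.0058, 0.1931]
tool_rot: [-0.0, 0.997, -0.073, -0.009]
contact_force: [-25.2, 1.8, 13.0]
gripper_width: -0.001
grasp_force: 12.4
```

{"api": "apply_moves", "payload": {"targets": [{"translation": [0.02, 0, 0], "twist": 0, "hand": 0}, {"translation": [0.02, 0, 0], "twist": 0, "hand": 0}, {"translation": [0, 0, 0], "twist": 0, "hand": 0}]}}

```text
time: 11.25
tool_pos: [0.5464, 0.0056, 0.193]
tool_rot: [-0.0, 0.997, -0.073, -0.014]
contact_force: [-38.4, 2.9, 21.2]
gripper_width: 0.002
grasp_force: 19.5
```

{"api": "apply_moves", "payload": {"targets": [{"translation": [0.02, 0, 0], "twist": 0, "hand": 0}, {"translation": [0.02, 0, 0], "twist": 0, "hand": 0}, {"translation": [0, 0, 0], "twist": 0, "hand": 0}]}}

```text
time: 11.55
tool_pos: [0.547, 0.0055, 0.1929]
tool_rot: [-0.0, 0.997, -0.073, -0.02]
contact_force: [-51.7, 4.2, 28.9]
gripper_width: 0.001
grasp_force: 26.6
```

```bash
python3 -c "
from h import *
rep()"
```

```text
t 11.55 TCP rig x -26.7 y -7.5 z 192.9 mm yawerr 0.001 F rig -51.8 -3.5 28.9 grip 0.00
```

The sleeve holds 52 N of side push without turning, so it is at its stop. Next I'll back off and go behind the keeper on its +y side.

{"api": "apply_moves", "payload": {"targets": [{"translation": [-0.3, 0, 0], "twist": 0, "hand": 0}, {"translation": [0, 0, -0.48], "twist": 0, "hand": 0}, {"translation": [0, 0, -0.48], "twist": 0, "hand": 0}, {"translation": [0, 0, -0.48], "twist": 0, "hand": 0}, {"translation": [0, 0, -0.48], "twist": 0, "hand": 0}, {"translation": [0.15, -0.45, 0], "twist": 0, "hand": 0}, {"translation": [0.15, -0.45, 0], "twist": 0, "hand": 0}, {"translation": [0.15, -0.45, 0], "twist": 0, "hand": 0}]}}

```text
time: 12.35
tool_pos: [0.595, 0.1365, 0.3869]
tool_rot: [-0.0, 0.997, -0.074, 0.002]
contact_force: [0.0, -0.0, 0.5]
gripper_width: -0.001
grasp_force: 0.0
```

{"api": "apply_moves", "payload": {"targets": [{"translation": [0, -0.44, 0], "twist": 0, "hand": 0}, {"translation": [0, -0.44, 0], "twist": 0, "hand": 0}, {"translation": [0, 0, 0], "twist": 0, "hand": 0}, {"translation": [0, 0, 0.3], "twist": 0, "hand": 0}, {"translation": [0, 0, 0.3], "twist": 0, "hand": 0}, {"translation": [0, 0, 0], "twist": 0, "hand": 0}]}}

```text
time: 12.95
tool_pos: [0.6051, 0.2216, 0.3199]
tool_rot: [0.001, 0.997, -0.074, -0.004]
contact_force: [-0.6, 0.0, -0.7]
gripper_width: -0.005
grasp_force: 0.0
```

```bash
python3 -c "
from h import *
rep()
im=grab_frame('side');cv2.imwrite('pics/s5.png',cv2.resize(im[130:350,180:420][:,:,::-1],None,fx=2.5,fy=2.5,interpolation=cv2.INTER_CUBIC))"
```

```text
t 12.95 TCP rig x -1.0 y 214.9 z 319.9 mm yawerr 0.000 F rig -0.6 -0.0 -0.7 grip -0.00
```

View pics/s5.png

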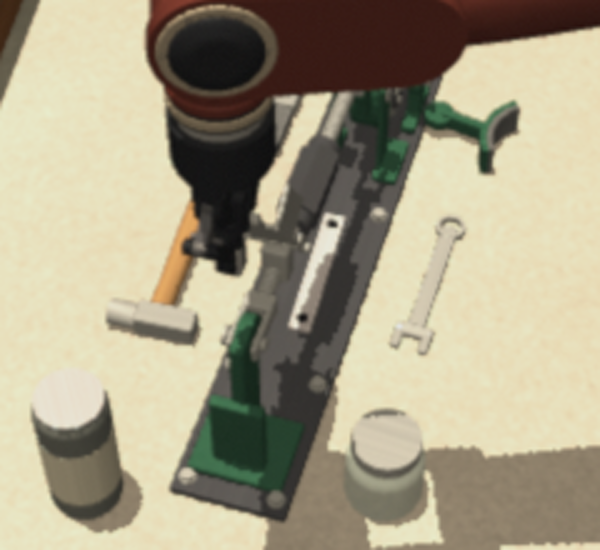

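Run:
```python
from h import *
s=state();t=s["tool_pos"]-[0,0,.022]
for n,P in (("tip",t),("ktip",rigw([0,.177,.318],PO)[0]),("hinge",rigw([0,.095,.192],PO)[0]),("sleeve",rigw([0,0,.165],PO)[0])):
    u=proj("side",P)[0];print(n,np.round(P,3),np.round(u),np.round((u-[180,130])*2.5))
```

```text
tip [0.606 0.222 0.301] [272. 237.] [229. 267.]
ktip [0.601 0.184 0.318] [278. 216.] [244. 216.]
hinge [0.588 0.103 0.192] [291. 227.] [278. 241.]
sleeve [0.574 0.009 0.165] [304. 204.] [309. 184.]
```

The crop shows the fingertip at (230,265), behind the keeper on its +y side, which agrees with the projection. I'll sweep the keeper over along an arc.

{"api": "apply_moves", "payload": {"targets": [{"translation": [0, 0.18, -0.05], "twist": 0, "hand": 0}, {"translation": [0, 0.18, -0.05], "twist": 0, "hand": 0}, {"translation": [0, 0.12, -0.04], "twist": 0, "hand": 0}, {"translation": [0, 0.12, -0.04], "twist": 0, "hand": 0}]}}

```text
time: 13.4
tool_pos: [0.5989, 0.1627, 0.3485]
tool_rot: [-0.002, 0.997, -0.074, 0.004]
contact_force: [0.5, 5.2, 8.1]
gripper_width: -0.002
grasp_force: 4.8
```

{"api": "apply_moves", "payload": {"targets": [{"translation": [0, 0.15, -0.05], "twist": 0, "hand": 0}, {"translation": [0, 0.15, -0.03], "twist": 0, "hand": 0}, {"translation": [0, 0.15, 0], "twist": 0, "hand": 0}, {"translation": [0, 0, 0], "twist": 0, "hand": 0}]}}

```text
time: 13.8
tool_pos: [0.5919, 0.1157, 0.3573]
tool_rot: [0.0, 0.997, -0.075, 0.004]
contact_force: [-3.0, -0.5, 9.7]
gripper_width: 0.003
grasp_force: 5.5
```

```bash
cat >> h.py <<'E'
def kfit():
    for c in("top","side"):
        grab_frame(c);R=regions_of(c,"keeper")
        if not R: print(c,"none");continue
        m=R[0]["pixels"];o=[]
        for kv in np.arange(-.05,2.45,.05):
            def kp(u,w,x): return [x,.095-u*np.cos(kv)+w*np.sin(kv),.192+u*np.sin(kv)+w*np.cos(kv)]
            b=np.zeros((480,640),np.uint8)
            L=[[kp(u,0,x) for u,x in((0,-.023),(0,.023),(.123,.023),(.123,-.023))],[kp(u,0,x) for u,x in((.12,-.013),(.12,.013),(.155,.013),(.155,-.013))]]
            L+=[[kp(.051,0,x),kp(.123,0,x),kp(.123,-.036,x),kp(.051,-.036,x)] for x in(-.022,.022)]
            for q in L: cv2.fillPoly(b,[np.round(proj(c,rigw(q,PO))).astype(np.int32)],1)
            o.append((round((m&(b>0)).sum()/(m|(b>0)).sum(),2),round(kv,2)))
        print(c,round(R[0]["score"],2),int(m.sum()),sorted(o)[::-1][:3])
E
python3 -c "
from h import *
rep();kfit()"
```

```text
t 13.80 TCP rig x 1.5 y 108.2 z 357.3 mm yawerr -0.003 F rig -2.9 -0.9 9.7 grip 0.00
top 0.7 359 [(np.float64(0.4), np.float64(1.6)), (np.float64(0.34), np.float64(1.65)), (np.float64(0.32), np.float64(1.55))]
side 0.75 938 [(np.float64(0.81), np.float64(1.65)), (np.float64(0.78), np.float64(1.7)), (np.float64(0.77), np.float64(1.6))]
```

{"api": "apply_moves", "payload": {"targets": [{"translation": [0, 0.15, -0.03], "twist": 0, "hand": 0}, {"translation": [0, 0.15, 0], "twist": 0, "hand": 0}, {"translation": [0, 0, 0], "twist": 0, "hand": 0}]}}

```text
time: 14.3
tool_pos: [0.5868, 0.0858, 0.355]
tool_rot: [0.001, 0.997, -0.075, 0.0]
contact_force: [-0.7, -2.7, 5.8]
gripper_width: -0.006
grasp_force: 3.0
```

```bash
python3 -c "
from h import *
rep();kfit()"
```

```text
t 14.30 TCP rig x 0.8 y 77.9 z 355.0 mm yawerr -0.003 F rig -0.2 -2.8 5.8 grip -0.01
top 0.88 339 [(np.float64(0.39), np.float64(1.4)), (np.float64(0.37), np.float64(1.45)), (np.float64(0.37), np.float64(1.35))]
side 0.62 1093 [(np.float64(0.81), np.float64(1.5)), (np.float64(0.81), np.float64(1.45)), (np.float64(0.8), np.float64(1.55))]
```

{"api": "apply_moves", "payload": {"targets": [{"translation": [0, 0.13, 0.03], "twist": 0, "hand": 0}, {"translation": [0, 0.13, 0.05], "twist": 0, "hand": 0}, {"translation": [0, 0.13, 0.07], "twist": 0, "hand": 0}, {"translation": [0, 0, 0], "twist": 0, "hand": 0}]}}

```text
time: 14.9
tool_pos: [0.5815, 0.0479, 0.3415]
tool_rot: [0.002, 0.997, -0.075, 0.001]
contact_force: [-1.7, -5.2, 7.9]
gripper_width: 0.0
grasp_force: 3.7
```

```bash
python3 -c "
from h import *
rep();kfit()"
```

```text
t 14.90 TCP rig x 1.2 y 39.6 z 341.5 mm yawerr -0.002 F rig -0.9 -5.4 7.9 grip 0.00
top 0.97 690 [(np.float64(0.5), np.float64(1.15)), (np.float64(0.5), np.float64(1.1)), (np.float64(0.49), np.float64(1.2))]
side 0.68 1262 [(np.float64(0.83), np.float64(1.25)), (np.float64(0.82), np.float64(1.2)), (np.float64(0.82), np.float64(1.15))]
```

Run:
```python
from h import *
w=grab_frame('wrist');s=grab_frame('side');t=grab_frame('top')
W=cv2.resize(w[180:480,150:500],(400,343))
S=cv2.resize(s[150:270,240:373],(400,361),interpolation=cv2.INTER_CUBIC)
T=cv2.resize(t[160:260,230:380],(400,257),interpolation=cv2.INTER_CUBIC)
o=np.zeros((600,800,3),np.uint8);o[:343,:400]=W;o[343:600,:400]=T;o[:361,400:]=S
cv2.imwrite('pics/m.png',np.clip(o[:,:,::-1].astype(float)*1.6,0,255).astype(np.uint8))
```

```text
(no output)
```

View pics/m.png

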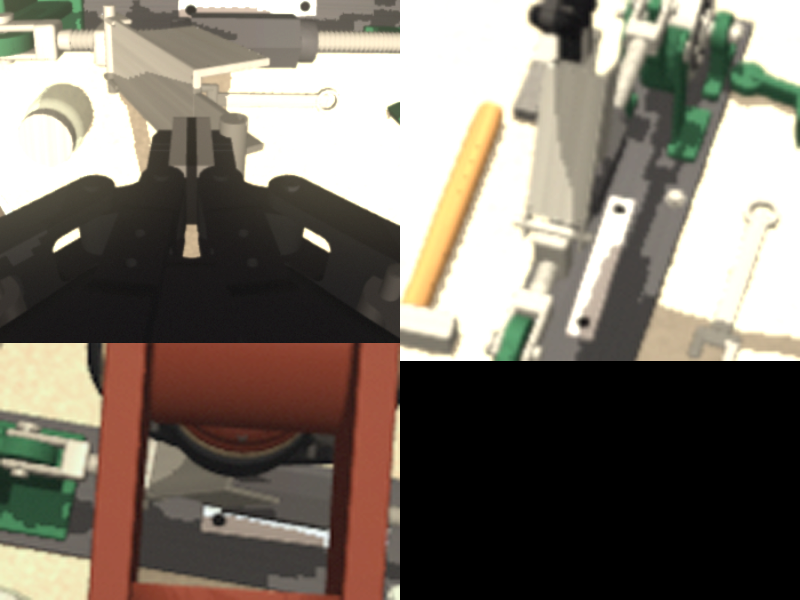

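The montage shows the keeper leaning over toward the sleeve, its rolled lip at (235,130) in the wrist view on the -y side of the pads at (192,140). The finger is on the keeper's outer side. I'll continue along the arc.

{"api": "apply_moves", "payload": {"targets": [{"translation": [0, 0.07, 0.1], "twist": 0, "hand": 0}, {"translation": [0, 0.07, 0.1], "twist": 0, "hand": 0}, {"translation": [0, 0.1, 0.09], "twist": 0, "hand": 0}, {"translation": [0, 0.1, 0.09], "twist": 0, "hand": 0}, {"translation": [0, 0, 0], "twist": 0, "hand": 0}]}}

```text
time: 15.75
tool_pos: [0.5751, 0.0151, 0.2984]
tool_rot: [0.0, 0.997, -0.075, -0.002]
contact_force: [-0.2, 0.2, -0.3]
gripper_width: -0.004
grasp_force: 0.0
```

```bash
python3 -c "
from h import *
rep();kfit()"
```

```text
t 15.75 TCP rig x -0.4 y 6.2 z 298.4 mm yawerr -0.002 F rig -0.2 0.2 -0.3 grip -0.00
top 0.8 648 [(np.float64(0.35), np.float64(0.9)), (np.float64(0.35), np.float64(0.85)), (np.float64(0.34), np.float64(0.95))]
side 0.64 1206 [(np.float64(0.77), np.float64(0.75)), (np.float64(0.76), np.float64(0.85)), (np.float64(0.76), np.float64(0.8))]
```

{"api": "apply_moves", "payload": {"targets": [{"translation": [0, 0.08, 0.09], "twist": 0, "hand": 0}, {"translation": [0, 0.07, 0.09], "twist": 0, "hand": 0}, {"translation": [0, 0.06, 0.12], "twist": 0, "hand": 0}, {"translation": [0, 0.05, 0.12], "twist": 0, "hand": 0}, {"translation": [0, 0.03, 0.09], "twist": 0, "hand": 0}, {"translation": [0, 0.02, 0.09], "twist": 0, "hand": 0}, {"translation": [0, 0, 0], "twist": 0, "hand": 0}]}}

```text
time: 16.65
tool_pos: [0.5706, -0.0142, 0.2389]
tool_rot: [-0.0, 0.997, -0.074, -0.002]
contact_force: [0.4, 0.0, -1.0]
gripper_width: 0.001
grasp_force: 0.0
```

```bash
python3 -c "
from h import *
rep();kfit()"
```

```text
t 16.65 TCP rig x -0.4 y -23.4 z 238.9 mm yawerr -0.000 F rig 0.4 0.1 -1.0 grip 0.00
top 0.8 889 [(np.float64(0.47), np.float64(1.15)), (np.float64(0.47), np.float64(1.1)), (np.float64(0.47), np.float64(1.05))]
side 0.94 1076 [(np.float64(0.8), np.float64(0.2)), (np.float64(0.8), np.float64(0.15)), (np.float64(0.78), np.float64(0.25))]
```

Keeper is near 0.2 rad. I'll press it down.

{"api": "apply_moves", "payload": {"targets": [{"translation": [0, 0, 0.06], "twist": 0, "hand": 0}, {"translation": [0, 0, 0.06], "twist": 0, "hand": 0}, {"translation": [0, 0, 0.05], "twist": 0, "hand": 0}, {"translation": [0, 0, 0], "twist": 0, "hand": 0}]}}

```text
time: 17.25
tool_pos: [0.5711, -0.0139, 0.223]
tool_rot: [-0.0, 0.997, -0.074, -0.001]
contact_force: [0.1, 0.7, -0.2]
gripper_width: -0.002
grasp_force: 0.0
```

{"api": "apply_moves", "payload": {"targets": [{"translation": [0, 0, 0.03], "twist": 0, "hand": 0}, {"translation": [0, 0, 0.03], "twist": 0, "hand": 0}, {"translation": [0, 0, 0], "twist": 0, "hand": 0}]}}

```text
time: 17.55
tool_pos: [0.5715, -0.014, 0.2177]
tool_rot: [-0.0, 0.997, -0.074, -0.0]
contact_force: [0.0, -0.3, 0.1]
gripper_width: 0.003
grasp_force: 0.0
```

```bash
python3 -c "
from h import *
rep();kfit()"
```

```text
t 17.55 TCP rig x 0.4 y -23.1 z 217.7 mm yawerr 0.000 F rig 0.0 -0.3 0.1 grip 0.00
top 0.68 939 [(np.float64(0.45), np.float64(1.2)), (np.float64(0.45), np.float64(1.15)), (np.float64(0.45), np.float64(1.1))]
side 0.59 899 [(np.float64(0.78), np.float64(0.0)), (np.float64(0.75), np.float64(0.05)), (np.float64(0.75), np.float64(-0.05))]
```

{"api": "apply_moves", "payload": {"targets": [{"translation": [0, 0, 0.03], "twist": 0, "hand": 0}, {"translation": [0, 0, 0.03], "twist": 0, "hand": 0}, {"translation": [0, 0, 0], "twist": 0, "hand": 0}]}}

```text
time: 18.05
tool_pos: [0.5721, -0.0141, 0.2159]
tool_rot: [0.0, 0.997, -0.073, 0.001]
contact_force: [-6.2, 1.2, 12.9]
gripper_width: 0.001
grasp_force: 6.5
```

{"api": "apply_moves", "payload": {"targets": [{"translation": [0, 0, 0.02], "twist": 0, "hand": 0}, {"translation": [0, 0, 0], "twist": 0, "hand": 0}, {"translation": [0, 0, 0], "twist": 0, "hand": 0}]}}

```text
time: 18.35
tool_pos: [0.5722, -0.0142, 0.2158]
tool_rot: [0.0, 0.997, -0.073, 0.001]
contact_force: [-10.3, 1.1, 20.6]
gripper_width: 0.001
grasp_force: 10.0
```

```bash
python3 -c "
from h import *
rep()"
```

```text
t 18.35 TCP rig x 1.1 y -23.2 z 215.8 mm yawerr 0.001 F rig -10.3 -0.5 20.6 grip 0.00
```

{"api": "apply_moves", "payload": {"targets": [{"translation": [0, 0, -0.1], "twist": 0, "hand": 0}, {"translation": [0, 0, -0.3], "twist": 0, "hand": 0}, {"translation": [0, 0, -0.45], "twist": 0, "hand": 0}, {"translation": [-0.4, 0, -0.1], "twist": 0, "hand": 0}, {"translation": [-0.4, 0, 0], "twist": 0, "hand": 0}, {"translation": [-0.4, 0, 0], "twist": 0, "hand": 0}, {"translation": [0, 0, 0], "twist": 0, "hand": 0}]}}

```text
time: 19.05
tool_pos: [0.4498, 0.0043, 0.3048]
tool_rot: [-0.0, 0.997, -0.073, -0.0]
contact_force: [1.5, -0.1, -0.1]
gripper_width: 0.0
grasp_force: 0.0
```

Run:
```python
from h import *
rep();kfit()
for c in("top","side"):
    for q in ["strap","jar","oil_can","mug","wrench","old_shoe","hammer","brush"]:
        r=recognise(c,q); print(c,q,[np.round(a["point"],3).tolist() for a in r[:1]])
```

```text
t 19.05 TCP rig x -122.7 y -22.9 z 304.8 mm yawerr 0.001 F rig 1.5 0.1 -0.1 grip 0.00
top none
side 0.56 1050 [(np.float64(0.83), np.float64(0.05)), (np.float64(0.83), np.float64(0.0)), (np.float64(0.82), np.float64(0.1))]
top strap [[0.564, -0.034, 0.017]]
top jar [[0.47, 0.213, 0.085]]
top oil_can [[0.73, 0.254, 0.147]]
top mug [[0.322, 0.407, 0.035]]
top wrench [[0.729, 0.256, 0.15]]
top old_shoe [[0.423, -0.23, 0.026]]
top hammer [[0.702, -0.015, 0.026]]
top brush [[0.642, -0.236, 0.017]]
side strap [[0.572, -0.003, 0.017]]
side jar [[0.474, 0.238, 0.075]]
side oil_can [[0.731, 0.278, 0.117]]
side mug [[0.42, -0.226, 0.027]]
side wrench [[0.458, -0.006, 0.012]]
side old_shoe [[0.422, -0.228, 0.026]]
side hammer [[0.705, 0.022, 0.028]]
side brush [[0.472, 0.24, 0.077]]
```

The keeper is down, nothing lying about has moved, and the arm is clear, so I'm handing in.

```bash
python3 -c "
from plant import *
print(job_done())"
```

```text
the job is handed in; nothing more can be done
None
```

The sleeve is turned to its stop (it held a 52 N side push), the keeper is pressed fully down on it, nothing lying about was disturbed, and the job was handed in at about 20 s; no verdict came back.

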